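# Fit the adjustable wrench and tighten the mount nut

## Robot

A 6-joint arm with a two-finger parallel gripper is mounted at the origin on the work surface. World frame = base frame: x ahead of the robot, y to its left, z up, the work surface at z = 0. Lengths are in m, angles in rad, forces in N, time in s.
With the tool pointing down it reaches from about 0.3 to 0.875 m from the base axis. Payload 4.2 kg.
Tool frame: the origin (TCP) lies at the very end of the fingers, on their centre line; the grasp point (between the pads) lies 19 mm behind it (tcp_to_grasp is the distance from the TCP to the grasp point, in m); x points along the fingers, y is the direction in which the jaws open and shut, and the axes are right-handed (so a half turn about x gives the same grasp; the last joint's range is limited). The gripper opens to 85 mm and grips with 20 to 120 N. Pads are 22 mm wide; open, the fingers measure 114 mm over their backs; the gripper's body (76 mm by 85 mm) begins 54 mm behind the grasp point. The pads swing forward as they close: fully open they stand 13 mm farther back than shut.
Start: joints at [1.199, 0.32, 1.565, -0, 1.257, -0.02], TCP at [0.198, 0.54, 0.231] pointing down, gripper open.
Joint ranges: [-3.11, 3.11], [-0.84, 2.01], [0.21, 2.61], [-1.34, 4.49], [0.05, 2.63], [-2.56, 2.56]. Speed limits (rad/s): [2.57, 2.57, 3.14, 3.14, 3.14, 3.14].

## Interface

Orientations are given as a unit quaternion [w, x, y, z].
In Python, from bench import * gives the robot as it stands.
- The arm moves only by the tool drive_tool, never from a script. Its argument "commands" is a list of rows, each a list of 5 numbers: the closure, from 0 (fully open) to 1 (shut), then the shift along the tool's x, y, z in units of 0.03 m (1.0 is 0.03 m), then the turn about the tool's x in units of pi/2 rad (1.0 is pi/2 rad). In form: [[grip, dx, dy, dz, spin], ...]. A call has 1 to 20 rows; each row shifts and turns the commanded pose from where the row before left it, along the tool's axes as they then stand; what a row does not reach is not made up. A row lasts 1/8 s, in which the tool goes at most 62.5 mm and 10.7 degrees, less where a joint would pass 70% of its speed; a pose out of reach is approached as far as the arm can. A call with a number of a shift or a turn outside -1 to 1 is refused whole. A call with a gripper value outside its range is refused whole. The fingers move at their own pace and stop on an object; the grip force is fixed at half the most. Time passes only in rows, so rows that do not move let the fingers close. It gives the time, the measured TCP pose, the force and the opening at its end, in the units of the state.
- get_obs(): the state, without advancing time (a new reading comes with each control period).
- capture(name): name is "scene" or "top" or "wrist"; returns (picture, depth): 384x512x3 uint8, red, green, blue; 384x512 float32, m along the optical axis (not along the pixel's ray), 0 where there is no reading.
- camera_info(name): a dict with "vertical_fov" (degrees; the focal length in pixels is half the picture's height over the tangent of half this angle, whatever the lens; pixels are square), "cx", "cy" (the principal point, pixels), "camera_from_world" (4x4, takes a point from world to camera coordinates). Camera axes: x right, y up, looking along -z (the intrinsics and any distortion apply to the point x, -y, -z); pixel columns grow to the right and rows downward; lengths in m; the calibration is good to about 2 mm. A picture is of the moment at which its call begins: read the wrist's pose just before it. camera_info takes no time and is no camera call; for the wrist camera it gives the pose at the moment of the call.
- hand_in(): hands the job in, once; it reports no verdict.
The state is a dict: "t": time; "joint_positions": joint angles; "qvel": joint speeds; "joint_efforts": joint torques, N m; "tcp_pos": TCP position; "orientation": TCP orientation; "contact_force": force on the tool from outside, world axes, zero at the start; "wrist_torque": the same for the moment, N m; "width": finger opening in m.
Only numpy, scipy, OpenCV 4.12 (cv2) and the standard library are available. Lean on these libraries where they do the work, as an engineer would, in place of code of your own. Each camera call takes 0.05 s, during which the arm holds its last target.

## Task

The adjustable wrench lies slack around the big hexagon nut of the object mount. Roll its knurled worm, pressing it only gently, until the jaws just fit the nut; then turn the nut clockwise (seen from above) with the wrench until it comes up tight against its stop. Leave the wrench lying flat on the nut with the jaws still fitting, and leave the other things on the table where they are.

Things in the scene. Friction and masses are not known exactly. Their poses are not given: they have to be found in the camera images.
- wrench: Steel adjustable wrench lying flat on the stand, 240 mm long, 550 g. Origin: on its underside, at the middle of a snugly held nut. x axis out of the mouth, away from the handle; y to the moving jaw; z up. Head 14 mm thick; fixed jaw face at y = -16 mm, throat at x = -20, jaw tips at x = 18. Handle along -x from -75 to -220 mm, 24 mm wide, z = 2 to 12 mm, overhanging the stand by about 105 mm, 42 mm above the table
- worm: The wrench's dark knurled adjusting roller, 18 mm across, 22 mm long, axis along the wrench's y, 5 mm proud of the head's upper face; origin at its centre, wrench (-42, 0, 10) mm. Friction about 1.8. Turns stiffly (9 N at its rim); stops, the finger then slipping, when the jaws are snug. Over 30 N of pressing damages it
- worm_top (a point): Highest point of the worm, mid-length, fixed in the wrench at (-42, 0, 19) mm. A fingertip pressed on it with 7 to 13 N and drawn along the wrench's +x (handle towards mouth) closes the jaws 1 mm per 10 mm of stroke; drawn the other way it opens them. Lift off between strokes
- jaw (a joint): Travel of the moving jaw (wrench's +y side) in m, growing as it closes: mouth width = 0.043 - value. 0.011 when snug on the nut; 0.0036 to 0.005 at the start. Held only by the worm's friction: pushing sideways at handle_grip with over about 6 N against the nut's stop forces it open
- handle_grip (a point): Point on the middle of the wrench's handle, 180 mm from the nut's middle, at (-180, 0, 7) mm of the wrench
- nut (a joint): Angle of the nut in rad, growing clockwise seen from above (tightening); -0.05 to 0.05 at the start, its stop (tight) at 0.60. Turns with about 0.2 N m of friction, about 1.2 N pushed at handle_grip towards the wrench's +y
- nut_top (a point): Centre of the top of the steel hexagon nut, 32 mm across flats, 18 mm high, with a 20 mm stud standing 8 mm above it. It turns about the vertical through this point and cannot shift
- stand: Fixed mount stand: grey block with dark steel top, 190 x 130 mm, top face 40 mm above the table; origin on the table under the nut's axis, block from x = -110 to 80 mm, y = -65 to 65 mm in its frame. A thin rod with a rubber ring stands on it at (62, 48) mm, up to 175 mm above the table
- washer: Loose flat steel washer, 28 mm, lying on the stand beyond the nut; leave alone
- screwdriver: Loose screwdriver on the table; leave alone
- brush: Loose brush on the table; leave alone
- vial: Loose small amber bottle, 110 mm tall; leave alone
- cup: Loose white mug, 70 mm tall; leave alone
- urn: Loose small terracotta pot, 115 mm tall; leave alone
- partstray: Loose grey parts tray, 120 x 160 x 35 mm; leave alone
- sparenut: Loose smaller hexagon nut, 19 mm across flats, lying in the parts tray; leave alone
Things that resemble listed ones, but are neither listed nor needed, are in the scene too. Leave any orange or red look-alike of the stand alone.

How it is judged:
By the outcome, as a careful person would: the job done as asked, in the order asked, and still so for the second after the job is handed in, with the robot touching nothing.
It also fails if it takes over 72 s, if anything falls off the work surface, if the arm or the gripper's body presses on something with over 40 N, if the wrist force passes 120 N, or if a joint passes its speed limit or range.

## Working session

There is one attempt and no reset: what is moved stays moved. The work goes in short steps, Python scripts to look and compute and a tool call to move; the robot and the scene stay as the last step left them, time stands still between calls to the robot, and variables do not carry over. Pictures are saved under pics/ and viewed, and the job is handed in when it is done.

Besides the shell and the picture viewer there is one more tool, called after "Request:" as name(argument=value, ...), one argument or row to a line, values as JSON. drive_tool: Moves the arm, as the interface text tells. Shifts and turns lie within -1 to 1; 1 stands for 0.03 m of shift or pi/2 rad of turn. Its arguments: {"type":"object","properties":{"commands":{"type":"array","items":{"type":"array","items":{"type":"number"}}}},"required":["commands"]}

```bash
ls; mkdir -p pics; python3 - <<'E'
from bench import *
import cv2,numpy as np
o=get_obs()
for k,v in o.items(): print(k,np.round(v,4))
for n in ("scene","top","wrist"):
    i=camera_info(n);print(n,i)
    p,d=capture(n);cv2.imwrite(f"pics/{n}0.png",p[:,:,::-1]);np.save(f"pics/{n}0.npy",d)
E
```

```text
pics
t 0.0
joint_positions [ 1.199   0.3203  1.5657 -0.      1.2574 -0.02  ]
qvel [ 0.0015  0.0011 -0.0002  0.0008 -0.0009 -0.0005]
joint_efforts [-0.00000e+00 -4.15530e+01 -2.34166e+01  0.00000e+00  8.10000e-03
 -0.00000e+00]
tcp_pos [0.198  0.5393 0.2305]
orientation [ 0.6961  0.1231  0.6963 -0.1244]
contact_force [-0.5673  0.5749 -0.9989]
wrist_torque [-0.0375  0.0279 -0.0536]
width 0.0855
scene {'vertical_fov': 46.77980641165089, 'cx': 257.85076605831523, 'cy': 190.76357457501592, 'camera_from_world': array([[-0.78437846,  0.62027872,  0.00217517,  0.35540332],
       [-0.4582398 , -0.58182715,  0.67193262,  0.16200197],
       [ 0.41805109,  0.52605273,  0.74060908, -1.74222729],
       [ 0.        ,  0.        ,  0.        ,  1.        ]])}
top {'vertical_fov': 53.70143096092472, 'cx': 249.60741899016213, 'cy': 189.72826744457623, 'camera_from_world': array([[ 0.00497825, -0.9995257 , -0.03039066,  0.00327051],
       [ 0.99766697,  0.00289515,  0.06820731, -0.4681105 ],
       [-0.06808697, -0.03065931,  0.99720819, -1.02248572],
       [ 0.        ,  0.        ,  0.        ,  1.        ]])}
wrist {'vertical_fov': 69.61747125994896, 'cx': 253.2155932550411, 'cy': 191.68949531997197, 'camera_from_world': array([[ 0.34417023,  0.93890618, -0.00142958, -0.57515314],
       [-0.90381634,  0.33089437, -0.27133916,  0.03644912],
       [-0.25428897,  0.09467894,  0.96248274, -0.37758026],
       [ 0.        ,  0.        ,  0.        ,  1.        ]])}
```

View pics/scene0.png

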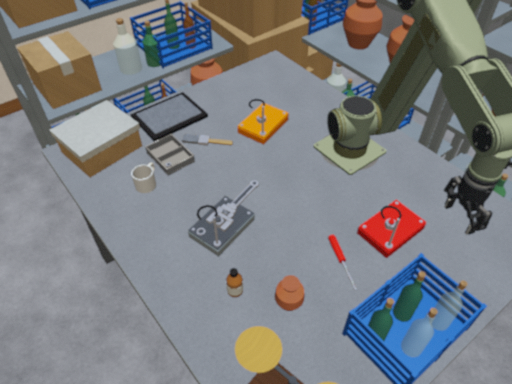

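View pics/top0.png

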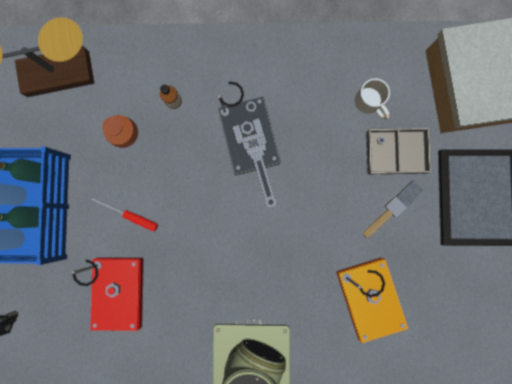

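View pics/wrist0.png

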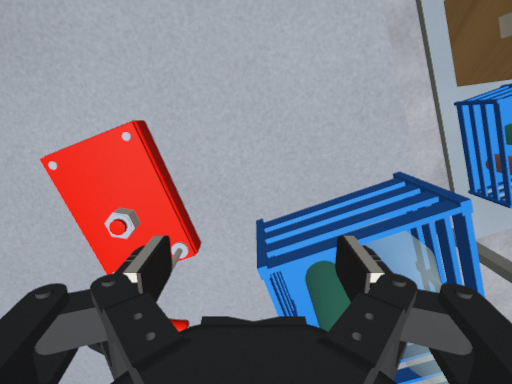

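The grey stand with the wrench is at top (248,135). The look-alikes are the red stand at (117,293) and the orange one at (372,300), both excluded. I'll check the choice in a close crop and measure it.

```bash
cat > h.py <<'E'
import numpy as np,cv2
from bench import *
def K(i): 
    f=192/np.tan(np.radians(i["vertical_fov"])/2); return f,i["cx"],i["cy"]
def ray(i,u,v):
    f,cx,cy=K(i);T=i["camera_from_world"];R=T[:3,:3];c=-R.T@T[:3,3]
    d=R.T@np.array([(u-cx)/f,-(v-cy)/f,-1.0]);return c,d
def onz(i,u,v,z):
    c,d=ray(i,u,v);return c+d*(z-c[2])/d[2]
def dep(i,u,v,D):
    c,d=ray(i,u,v);return c+d*D
def proj(i,p):
    f,cx,cy=K(i);T=i["camera_from_world"];q=T[:3,:3]@np.asarray(p)+T[:3,3]
    return cx+f*q[0]/-q[2],cy-f*q[1]/-q[2]
E
python3 - <<'E'
import cv2
p=cv2.imread("pics/top0.png")
c=p[75:215,205:295];cv2.imwrite("pics/topc.png",cv2.resize(c,None,fx=4.2,fy=4.2,interpolation=cv2.INTER_CUBIC))
p=cv2.imread("pics/scene0.png")
c=p[175:255,180:265];cv2.imwrite("pics/scenec.png",cv2.resize(c,None,fx=7,fy=7,interpolation=cv2.INTER_CUBIC))
E
```

```text
(no output)
```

View pics/topc.png

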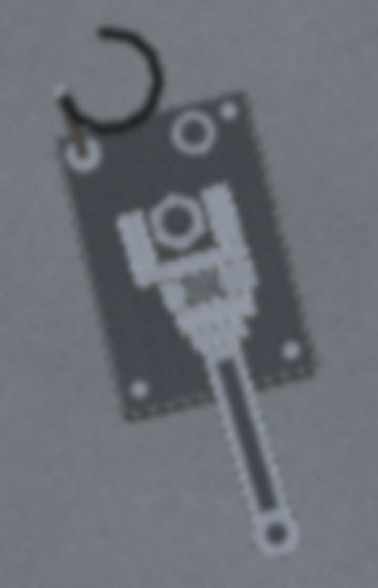

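View pics/scenec.png

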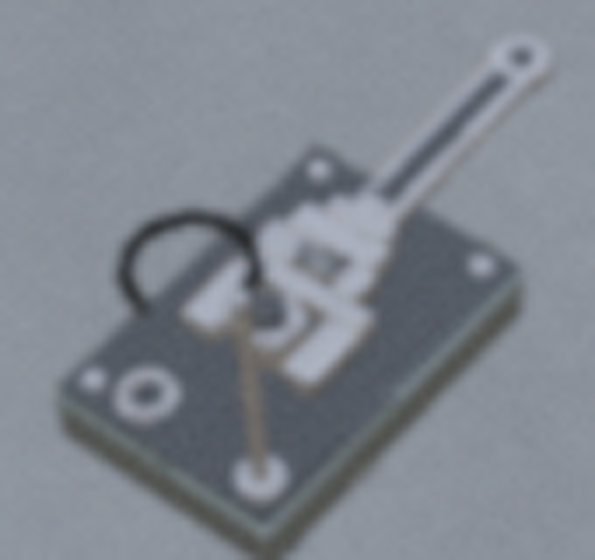

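```bash
python3 - <<'E'
from h import *
i=camera_info("top")
for n,u,v,z in (("nut",247.1,127.4,.058),("worm",253.6,143.6,.059),("hole",270.5,201.7,.052),("rodbase",224.8,111.9,.04),("BL",235,174.3,.04),("BR",279.8,164.3,.04),("TR",263.6,97.6,.04)):
    print(n,np.round(onz(i,u,v,z),4))
i=camera_info("scene")
# crop scale 7, offset (180,175)
for n,x,y,z in (("nutstud?",265,300,.066),("worm",322,262,.059),("hole",520,57,.052),("rodbase",260,475,.04)):
    print(n,np.round(onz(i,180+x/7,175+y/7,z),4))
o=get_obs()
from scipy.spatial.transform import Rotation as R
w,x,y,z=o["orientation"];print(R.from_quat([x,y,z,w]).as_matrix().round(3))
E
```

```text
nut [0.6312 0.0113 0.058 ]
worm [ 0.5875 -0.0062  0.059 ]
hole [ 0.4342 -0.0512  0.052 ]
rodbase [0.6783 0.0729 0.04  ]
BL [0.5079 0.0438 0.04  ]
BR [ 0.535  -0.0763  0.04  ]
TR [ 0.7175 -0.0324  0.04  ]
nutstud? [0.6259 0.0112 0.066 ]
worm [0.5892 0.0042 0.059 ]
hole [ 0.4317 -0.0472  0.052 ]
rodbase [0.6745 0.0741 0.04  ]
[[-0.     0.345  0.939]
 [-0.001  0.939 -0.345]
 [-1.    -0.001 -0.   ]]
```

```bash
python3 - <<'E'
from h import *
i=camera_info("wrist");T=i["camera_from_world"];R=T[:3,:3];c=-R.T@T[:3,3]
o=get_obs();t=np.array(o["tcp_pos"])
A=np.array([[0,.345,.939],[0,.939,-.345],[-1,0,0]])
print("cam rel tool",A.T@(c-t),"view dir in tool",A.T@(R.T@[0,0,-1]), "cam up",A.T@(R.T@[0,1,0]))
D=A.T@(np.array([0.54,-0.02,0.231])-t);print("shift to pre-view tool axes (units)",D/0.03)
i=camera_info("top");print("ring",onz(i,205+110/4.2,75+80/4.2,.16),"ring right end",onz(i,205+160/4.2,75+80/4.2,.16))
E
```

```text
cam rel tool [-0.14192068  0.00101746 -0.06763634] view dir in tool [ 9.62481683e-01 -9.30470013e-04  2.71446259e-01] cam up [ 0.27134411 -0.00103886 -0.96284078]
shift to pre-view tool axes (units) [-1.08655722e-02 -1.35783032e+01  1.71382900e+01]
ring [0.68855653 0.04610699 0.16      ] ring right end [0.6884152  0.01747459 0.16      ]
```

Request:
drive_tool(
  commands=[
    [0,0,-0.3,0.4,0],
    [0,0,-0.7,0.95,0],
    [0,0,-0.724,0.98,0],
    [0,0,-0.724,0.98,0],
    [0,0,-0.724,0.98,0],
    [0,0,-0.724,0.98,0],
    [0,0,-0.724,0.98,0],
    [0,0,-0.724,0.98,0],
    [0,0,-0.724,0.98,0],
    [0,0,-0.724,0.98,0],
    [0,0,-0.724,0.98,0],
    [0,0,-0.724,0.98,0],
    [0,0,-0.724,0.98,0],
    [0,0,-0.724,0.98,0],
    [0,0,-0.724,0.98,0],
    [0,0,-0.724,0.98,0],
    [0,0,-0.724,0.98,0],
    [0,0,-0.724,0.98,0],
    [0,0,-0.4,0.6,0],
    [0,0,0,0,0],
  ],
)

```text
t: 2.65
tcp_pos: [0.5605, -0.0092, 0.231]
orientation: [0.696, 0.125, 0.696, -0.124]
contact_force: [-0.2, 0.0, -0.2]
width: 0.0851
```

Request:
drive_tool(
  commands=[
    [0,0,0,0,-0.1],
    [0,0,0,0,-0.1],
    [0,0,0,0,-0.1],
    [0,0,0,0,-0.1],
    [0,0,0,0,0],
    [0,0,0,0,0],
  ],
)

```text
t: 3.4
tcp_pos: [0.56, -0.0076, 0.2314]
orientation: [0.7, -0.097, 0.7, 0.097]
contact_force: [-0.3, -0.3, -0.6]
width: 0.0853
```

```bash
cat > snap.py <<'E'
from h import *
import sys
i=camera_info("wrist");p,d=capture("wrist");n=sys.argv[1]
cv2.imwrite(f"pics/{n}.png",p[:,:,::-1]);np.save(f"pics/{n}.npy",d)
import pickle;pickle.dump(i,open(f"pics/{n}.pkl","wb"))
o=get_obs();
for k in("t","joint_positions","tcp_pos","orientation","contact_force","width"):print(k,np.round(o[k],4))
E
python3 snap.py w1
```

```text
t 3.45
joint_positions [-3.4400e-02  2.9630e-01  1.5985e+00  2.0000e-04  1.2469e+00 -1.8806e+00]
tcp_pos [ 0.5601 -0.0077  0.2314]
orientation [ 0.7004 -0.097   0.7004  0.0971]
contact_force [-0.2511 -0.7618  0.5323]
width 0.0851
```

View pics/w1.png

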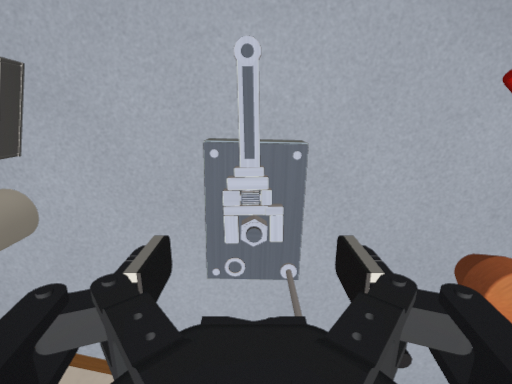

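```bash
python3 - <<'E'
import cv2
p=cv2.imread("pics/w1.png")
c=p[150:285,195:315];cv2.imwrite("pics/w1c.png",cv2.resize(c,None,fx=4.4,fy=4.4,interpolation=cv2.INTER_CUBIC))
c=p[30:180,200:300];cv2.imwrite("pics/w1d.png",cv2.resize(c,None,fx=4,fy=4,interpolation=cv2.INTER_CUBIC))
E
```

```text
(no output)
```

View pics/w1c.png

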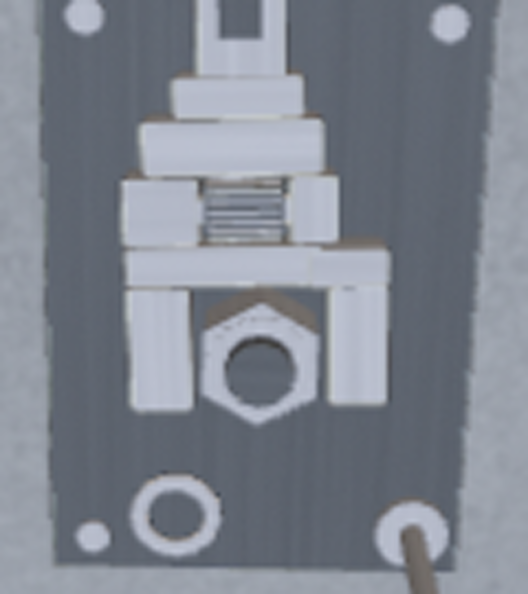

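View pics/w1d.png

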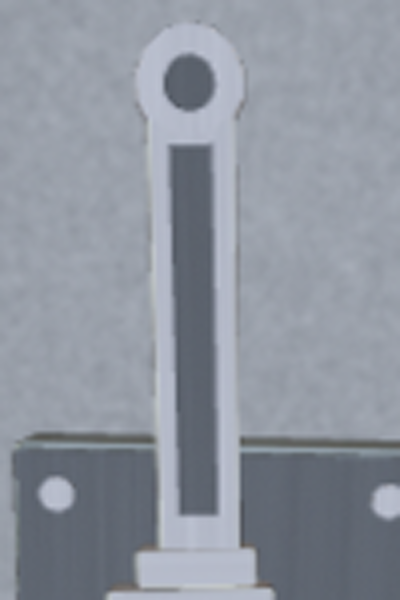

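```bash
python3 - <<'E'
from h import *
import pickle
i=pickle.load(open("pics/w1.pkl","rb"));d=np.load("pics/w1.npy")
P=lambda x,y:(195+x/4.4,150+y/4.4)
Q=lambda x,y:(200+x/4,30+y/4)
for n,(u,v),z in (("worm",P(244,211),.058),("stud",P(260,372),.066),("nutL",P(203,365),.058),("nutR",P(317,365),.058),("jawLin",P(192,345),.054),("jawRin",P(329,345),.054),("jawLouter",P(130,330),.054),("hole",Q(190,82),.052),("slotmid",Q(193,330),.052),("hnd180L",Q(152,200),.052),("hnd180R",Q(236,200),.052),("rod",P(412,535),.042),("wormends L",P(203,211),.057),("R",P(285,211),.057)):
    D=d[int(v),int(u)];print(n,np.round(onz(i,u,v,z),4),"depth pt",dep(i,u,v,D).round(4))
E
```

```text
worm [ 0.5891 -0.0026  0.058 ] depth pt [ 0.5892 -0.0026  0.0576]
stud [0.6301 0.0135 0.066 ] depth pt [0.6299 0.0134 0.0664]
nutL [ 0.6359 -0.0015  0.058 ] depth pt [ 0.636  -0.0015  0.0578]
nutR [0.6271 0.0293 0.058 ] depth pt [0.6345 0.0324 0.0404]
jawLin [ 0.6326 -0.0058  0.054 ] depth pt [ 0.6332 -0.0057  0.0526]
jawRin [0.622  0.0316 0.054 ] depth pt [0.6275 0.034  0.0401]
jawLouter [ 0.6329 -0.0239  0.054 ] depth pt [ 0.6331 -0.0239  0.0535]
hole [ 0.4348 -0.0491  0.052 ] depth pt [ 0.4348 -0.0491  0.0518]
slotmid [ 0.4953 -0.0315  0.052 ] depth pt [ 0.4953 -0.0315  0.0515]
hnd180L [ 0.4657 -0.0513  0.052 ] depth pt [ 0.4656 -0.0513  0.0509]
hnd180R [ 0.4595 -0.0293  0.052 ] depth pt [ 4.537e-01 -2.990e-02 -1.000e-04]
rod [0.6804 0.0765 0.042 ] depth pt [0.676  0.0741 0.0499]
wormends L [ 0.5924 -0.0133  0.057 ] depth pt [ 0.5919 -0.0134  0.0586]
R [0.5864 0.0082 0.057 ] depth pt [0.586  0.0081 0.0581]
```

Request:
drive_tool(
  commands=[
    [1,0.4,-0.12,0.35,-0.011],
    [1,0.8,0,0.36,0],
    [1,1,0,0,0],
    [1,1,0,0,0],
    [1,1,0,0,0],
    [1,0.7,0,0,0],
    [1,0.2,0,0,0],
    [1,0,0,0,0],
    [1,0,0,0,0],
  ],
)

```text
t: 4.58
tcp_pos: [0.5827, -0.0056, 0.0792]
orientation: [0.7, -0.104, 0.699, 0.103]
contact_force: [0.3, -0.1, 0.3]
width: -0.0002
```

```bash
python3 snap.py w2; python3 -c "
import cv2
p=cv2.imread('pics/w2.png');c=p[130:330,150:350];cv2.imwrite('pics/w2c.png',cv2.resize(c,None,fx=3,fy=3,interpolation=cv2.INTER_CUBIC))"
```

```text
t 4.625
joint_positions [-2.9400e-02  4.6390e-01  1.7556e+00  1.0000e-04  9.2000e-01 -1.8941e+00]
tcp_pos [ 0.5826 -0.0056  0.0793]
orientation [ 0.7002 -0.1036  0.6987  0.1034]
contact_force [-0.0792  0.6677 -0.0446]
width -0.0002
```

View pics/w2c.png

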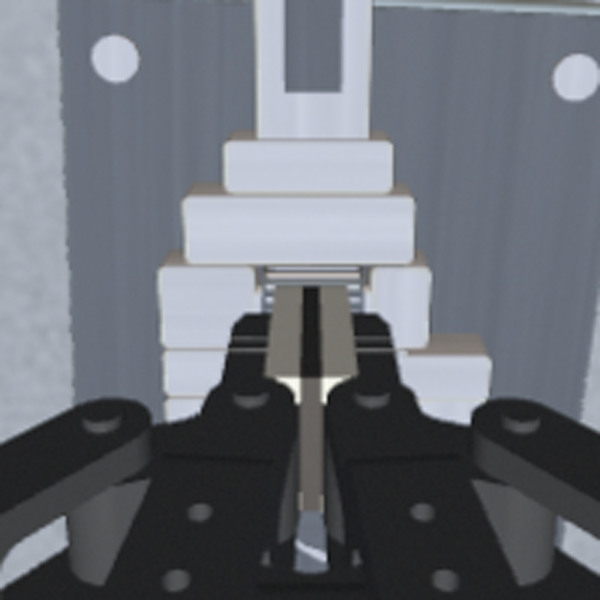

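Request:
drive_tool(
  commands=[
    [1,0.25,0,0,0],
    [1,0.25,0,0,0],
    [1,0.07,0,0,0],
    [1,0,0,0,0],
  ],
)

```text
t: 5.12
tcp_pos: [0.5817, -0.0056, 0.0609]
orientation: [0.699, -0.103, 0.7, 0.104]
contact_force: [-0.0, -0.5, -0.0]
width: 0.0004
```

Request:
drive_tool(
  commands=[
    [1,0.02,0,0,0],
    [1,0,0,0,0],
  ],
)

```text
t: 5.38
tcp_pos: [0.582, -0.0056, 0.0607]
orientation: [0.7, -0.103, 0.699, 0.103]
contact_force: [-0.1, 0.4, -0.5]
width: 0.0002
```

Request:
drive_tool(
  commands=[
    [1,0.02,0,0,0],
    [1,0,0,0,0],
  ],
)

```text
t: 5.62
tcp_pos: [0.5819, -0.0056, 0.06]
orientation: [0.7, -0.103, 0.699, 0.104]
contact_force: [0.1, 0.5, 0.2]
width: 0.0001
```

Request:
drive_tool(
  commands=[
    [1,0.02,0,0,0],
    [1,0,0,0,0],
  ],
)

```text
t: 5.88
tcp_pos: [0.5818, -0.0056, 0.0594]
orientation: [0.699, -0.103, 0.7, 0.104]
contact_force: [0.3, 0.3, 0.4]
width: -0.0
```

Request:
drive_tool(
  commands=[
    [1,0.015,0,0,0],
    [1,0,0,0,0],
  ],
)

```text
t: 6.12
tcp_pos: [0.5819, -0.0056, 0.0591]
orientation: [0.7, -0.103, 0.699, 0.104]
contact_force: [-0.0, 0.5, 0.7]
width: -0.0001
```

Request:
drive_tool(
  commands=[
    [1,0.015,0,0,0],
    [1,0,0,0,0],
  ],
)

```text
t: 6.38
tcp_pos: [0.582, -0.0056, 0.0589]
orientation: [0.7, -0.104, 0.699, 0.103]
contact_force: [-1.1, 0.1, 4.1]
width: 0.0002
```

Request:
drive_tool(
  commands=[
    [1,0.01,0,0,0],
    [1,0,0,0,0],
  ],
)

```text
t: 6.62
tcp_pos: [0.582, -0.0056, 0.0588]
orientation: [0.7, -0.104, 0.699, 0.103]
contact_force: [-0.7, -0.1, 6.6]
width: -0.0002
```

Request:
drive_tool(
  commands=[
    [1,0.01,0,0,0],
    [1,0,0,0,0],
  ],
)

```text
t: 6.88
tcp_pos: [0.582, -0.0056, 0.0588]
orientation: [0.7, -0.104, 0.699, 0.104]
contact_force: [-2.5, -0.1, 8.0]
width: 0.0004
```

Request:
drive_tool(
  commands=[
    [1,0.007,0,0.03,0],
    [1,0,0,0.05,0],
    [1,0,0,0.05,0],
  ],
)

```text
t: 7.25
tcp_pos: [0.584, -0.0049, 0.0587]
orientation: [0.698, -0.104, 0.701, 0.104]
contact_force: [-6.1, -2.0, 11.8]
width: 0.0001
```

Request:
drive_tool(
  commands=[
    [1,0,0,0.06,0],
    [1,0,0,0.06,0],
  ],
)

```text
t: 7.5
tcp_pos: [0.5857, -0.0044, 0.0586]
orientation: [0.697, -0.104, 0.702, 0.104]
contact_force: [-10.8, -3.1, 15.8]
width: -0.0002
```

Request:
drive_tool(
  commands=[
    [1,0,0,0.07,0],
    [1,0,0,0.07,0],
  ],
)

```text
t: 7.75
tcp_pos: [0.5899, -0.0032, 0.0587]
orientation: [0.697, -0.104, 0.702, 0.103]
contact_force: [-9.3, -3.5, 15.1]
width: -0.0001
```

Request:
drive_tool(
  commands=[
    [1,-0.017,0,0.06,0],
    [1,0,0,0.06,0],
  ],
)

```text
t: 8.0
tcp_pos: [0.5931, -0.0023, 0.0587]
orientation: [0.697, -0.104, 0.702, 0.103]
contact_force: [-8.5, -3.9, 11.5]
width: 0.0001
```

Request:
drive_tool(
  commands=[
    [1,0,0,0.08,0],
    [1,0,0,0.08,0],
  ],
)

```text
t: 8.25
tcp_pos: [0.5976, -0.001, 0.0587]
orientation: [0.697, -0.104, 0.702, 0.103]
contact_force: [-9.7, -4.4, 12.0]
width: -0.0002
```

Request:
drive_tool(
  commands=[
    [1,0,0,0.05,0],
    [1,-0.15,0,0,0],
    [1,-0.3,0,-0.4,0],
    [1,0,0,-0.4,0],
    [1,0,0,0,0],
  ],
)

```text
t: 8.88
tcp_pos: [0.5782, -0.0065, 0.0717]
orientation: [0.699, -0.103, 0.7, 0.103]
contact_force: [0.3, -0.8, 0.1]
width: 0.0001
```

```bash
python3 snap.py w3; python3 -c "
import cv2
p=cv2.imread('pics/w3.png');c=p[130:330,150:350];cv2.imwrite('pics/w3c.png',cv2.resize(c,None,fx=3,fy=3,interpolation=cv2.INTER_CUBIC))"
```

```text
t 8.925
joint_positions [-3.1000e-02  4.6880e-01  1.7707e+00  3.0000e-04  9.0230e-01 -1.8954e+00]
tcp_pos [ 0.579  -0.0064  0.0717]
orientation [ 0.6995 -0.1033  0.6996  0.1034]
contact_force [ 0.4025 -0.2285  0.5226]
width 0.0002
```

View pics/w3c.png

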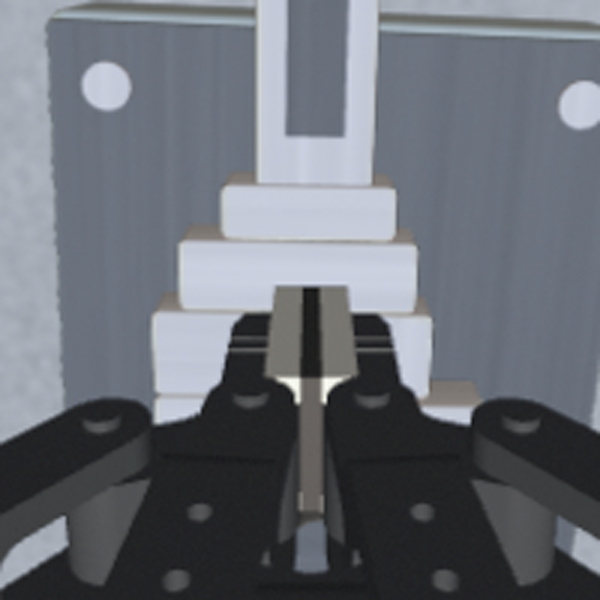

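```bash
python3 - <<'E'
from h import *
import pickle
for n,pts in (("w2",[("tier2 L",184,198),("tier2 R",414,198),("jawR",489,357),("boxL",160,268),("slot",313,92),("bolt",115,58)]),("w3",[("tier2 L",180,242),("tier2 R",417,242),("jawR",479,407),("boxL",154,312),("slot",315,135),("bolt",106,87)])):
    i=pickle.load(open(f"pics/{n}.pkl","rb"))
    u=np.array([.9575,.2885]);v=np.array([-.2885,.9575])
    for m,x,y in pts:
        P=onz(i,150+x/3,130+y/3,.042 if m=="bolt" else .054)[:2];q=P-[.5891,-.0026];print(n,m,P.round(4),"wrench mm",(q@u*1e3).round(1)-42,(q@v*1e3).round(1))
E
```

```text
w2 tier2 L [ 0.5737 -0.0358] wrench mm -66.3 -27.4
w2 tier2 R [0.5597 0.0105] wrench mm -66.4 21.0
w2 jawR [0.5898 0.0384] wrench mm -29.5 39.0
w2 boxL [ 0.5905 -0.0368] wrench mm -50.5 -33.2
w2 slot [ 0.5444 -0.0164] wrench mm -88.8 -0.3
w2 bolt [ 0.5516 -0.0587] wrench mm -94.1 -42.9
w3 tier2 L [ 0.576  -0.0347] wrench mm -63.8 -26.9
w3 tier2 R [0.562  0.0116] wrench mm -63.9 21.4
w3 jawR [0.5939 0.0367] wrench mm -26.1 36.2
w3 boxL [ 0.5926 -0.036 ] wrench mm -48.3 -33.0
w3 slot [ 0.5467 -0.0148] wrench mm -86.1 0.5
w3 bolt [ 0.552  -0.0586] wrench mm -93.7 -42.9
```

Request:
drive_tool(
  commands=[
    [1,0.2,0.03,0.1,0],
    [1,0.15,0,0,0],
    [1,0.1,0,0,0],
    [1,0,0,0,0],
    [1,0,0,0.05,0],
    [1,0,0,0.06,0],
  ],
)

```text
t: 9.68
tcp_pos: [0.5827, -0.0042, 0.0583]
orientation: [0.697, -0.104, 0.702, 0.104]
contact_force: [-8.9, -2.6, 10.3]
width: -0.0002
```

Request:
drive_tool(
  commands=[
    [1,0,0,0.08,0],
    [1,0,0,0.08,0],
  ],
)

```text
t: 9.93
tcp_pos: [0.5848, -0.0035, 0.0585]
orientation: [0.695, -0.104, 0.704, 0.104]
contact_force: [-12.5, -4.3, 16.0]
width: 0.0002
```

Request:
drive_tool(
  commands=[
    [1,0,0,0.08,0],
    [1,0,0,0.08,0],
    [1,0,0,0.08,0],
  ],
)

```text
t: 10.3
tcp_pos: [0.5935, -0.0011, 0.0587]
orientation: [0.697, -0.104, 0.702, 0.104]
contact_force: [-9.5, -3.8, 13.2]
width: 0.0005
```

Request:
drive_tool(
  commands=[
    [1,0,0,0.08,0],
    [1,0,0,0.08,0],
  ],
)

```text
t: 10.55
tcp_pos: [0.5978, 0.0003, 0.0587]
orientation: [0.697, -0.104, 0.702, 0.104]
contact_force: [-9.5, -3.7, 11.5]
width: -0.0
```

Request:
drive_tool(
  commands=[
    [1,0,0,0.07,0],
    [1,0,0,0.07,0],
  ],
)

```text
t: 10.8
tcp_pos: [0.6031, 0.0019, 0.0583]
orientation: [0.698, -0.104, 0.701, 0.104]
contact_force: [0.6, 0.8, -0.2]
width: -0.0
```

Request:
drive_tool(
  commands=[
    [1,-0.25,0,0,0],
    [1,-0.2,0,-0.34,0],
    [1,0,0,-0.34,0],
    [1,0.2,0,0,0],
    [1,0.15,0,0,0],
    [1,0.1,0,0,0],
    [1,0,0,0,0],
    [1,0,0,0.05,0],
  ],
)

```text
t: 11.8
tcp_pos: [0.5859, -0.0033, 0.0588]
orientation: [0.698, -0.104, 0.701, 0.104]
contact_force: [-7.0, -1.6, 11.6]
width: 0.0001
```

Request:
drive_tool(
  commands=[
    [1,0,0,0.07,0],
    [1,0,0,0.07,0],
  ],
)

```text
t: 12.05
tcp_pos: [0.5882, -0.0026, 0.0588]
orientation: [0.697, -0.104, 0.702, 0.104]
contact_force: [-10.7, -3.0, 12.8]
width: -0.0
```

Request:
drive_tool(
  commands=[
    [1,0,0,0.08,0],
    [1,0,0,0.08,0],
  ],
)

```text
t: 12.3
tcp_pos: [0.5925, -0.0011, 0.0587]
orientation: [0.697, -0.104, 0.702, 0.104]
contact_force: [-9.3, -2.7, 12.8]
width: -0.0001
```

Request:
drive_tool(
  commands=[
    [1,0,0,0.08,0],
    [1,0,0,0.08,0],
    [1,0,0,0.08,0],
  ],
)

```text
t: 12.68
tcp_pos: [0.599, 0.0012, 0.0587]
orientation: [0.696, -0.104, 0.703, 0.104]
contact_force: [-10.7, -1.5, 13.0]
width: -0.0001
```

Request:
drive_tool(
  commands=[
    [1,-0.25,0,0,0],
    [1,-1,0,-0.6,0],
    [1,-1,0,0,0],
    [1,-1,0,0,0],
    [1,0,0,0,0],
    [1,0,0,0,0],
  ],
)

```text
t: 13.42
tcp_pos: [0.5854, -0.0034, 0.1548]
orientation: [0.699, -0.103, 0.7, 0.104]
contact_force: [0.2, 0.4, 0.0]
width: 0.0002
```

```bash
python3 snap.py w4; python3 -c "
import cv2
p=cv2.imread('pics/w4.png');c=p[130:290,180:340];cv2.imwrite('pics/w4c.png',cv2.resize(c,None,fx=3.7,fy=3.7,interpolation=cv2.INTER_CUBIC))"
```

```text
t 13.475
joint_positions [-2.5600e-02  3.9350e-01  1.6552e+00  2.0000e-04  1.0948e+00 -1.8903e+00]
tcp_pos [ 0.5851 -0.0034  0.1544]
orientation [ 0.6988 -0.1033  0.7002  0.1037]
contact_force [-0.1988  0.4119 -0.0081]
width 0.0001
```

View pics/w4c.png

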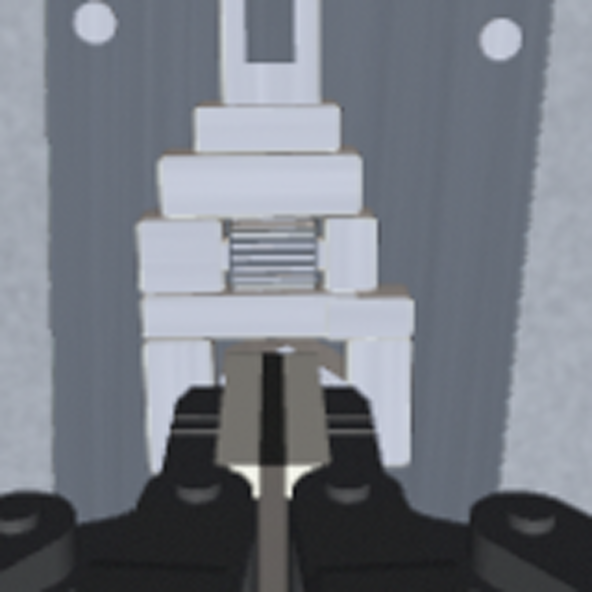

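```bash
python3 - <<'E'
from h import *
import pickle
i=pickle.load(open("pics/w4.pkl","rb"));u=np.array([.9575,.2885]);v=np.array([-.2885,.9575])
for m,x,y,z in [("Lin",212,345,.054),("Rin",347,345,.054),("R out",412,345,.054),("Lout",145,345,.054),("tier2L",161,160,.054),("tier2R",361,160,.054),("worm",274,253,.0585),("wormL",229,253,.0585),("wormR",321,253,.0585),("slotB",270,62,.052),("throat",280,338,.054)]:
    P=onz(i,180+x/3.7,130+y/3.7,z)[:2];q=P-[.5891,-.0026];print(m,P.round(4),"wrench mm",(q@u*1e3).round(1)-42,(q@v*1e3).round(1))
E
```

```text
Lin [ 0.6202 -0.0084] wrench mm -13.899999999999999 -14.5
Rin [0.6103 0.0245] wrench mm -13.899999999999999 19.9
R out [0.6055 0.0404] wrench mm -13.899999999999999 36.5
Lout [ 0.6252 -0.0248] wrench mm -13.8 -31.6
tier2L [ 0.5776 -0.0335] wrench mm -61.9 -26.2
tier2R [0.5635 0.0129] wrench mm -62.0 22.2
worm [ 0.5909 -0.0008] wrench mm -39.8 1.2
wormL [ 0.5941 -0.0113] wrench mm -39.8 -9.8
wormR [0.5875 0.0101] wrench mm -39.8 12.7
slotB [ 0.5476 -0.015 ] wrench mm -85.3 0.1
throat [0.6134 0.0076] wrench mm -15.8 2.8
```

Request:
drive_tool(
  commands=[
    [1,1,0.03,-0.05,0],
    [1,1,0,0,0],
    [1,0.8,0,0,0],
    [1,0.2,0,0,0],
    [1,0.15,0,0,0],
    [1,0.1,0,0,0],
    [1,0,0,0,0],
    [1,0,0,0.05,0],
  ],
)

```text
t: 14.48
tcp_pos: [0.5846, -0.0029, 0.0588]
orientation: [0.699, -0.104, 0.7, 0.103]
contact_force: [-4.7, -1.6, 5.5]
width: -0.0002
```

Request:
drive_tool(
  commands=[
    [1,0,0,0.07,0],
    [1,0,0.01,0.07,0],
  ],
)

```text
t: 14.72
tcp_pos: [0.5862, -0.0024, 0.0588]
orientation: [0.697, -0.104, 0.702, 0.103]
contact_force: [-8.5, -5.1, 9.3]
width: -0.0001
```

Request:
drive_tool(
  commands=[
    [1,0,0.01,0.08,0],
    [1,0,0.01,0.08,0],
  ],
)

```text
t: 14.98
tcp_pos: [0.5906, -0.0007, 0.0588]
orientation: [0.697, -0.104, 0.702, 0.103]
contact_force: [-8.7, -5.3, 9.2]
width: -0.0001
```

Request:
drive_tool(
  commands=[
    [1,0,0.01,0.08,0],
    [1,0,0.01,0.08,0],
    [1,0,0.01,0.08,0],
  ],
)

```text
t: 15.35
tcp_pos: [0.5972, 0.002, 0.0588]
orientation: [0.697, -0.105, 0.702, 0.103]
contact_force: [-8.8, -6.8, 9.3]
width: 0.0001
```

Request:
drive_tool(
  commands=[
    [1,0,0,0.06,0],
    [1,-0.25,0,0,0],
    [1,-0.2,0,-0.35,0],
    [1,0,0,-0.35,0],
    [1,0.2,0,0,0],
    [1,0.15,0,0,0],
    [1,0.1,0,0,0],
    [1,0,0,0,0],
    [1,0,0,0.05,0],
  ],
)

```text
t: 16.48
tcp_pos: [0.5821, -0.0016, 0.0584]
orientation: [0.698, -0.104, 0.701, 0.104]
contact_force: [-6.1, -2.0, 8.6]
width: 0.0
```

Request:
drive_tool(
  commands=[
    [1,0,0,0.07,0],
    [1,0,0,0.07,0],
  ],
)

```text
t: 16.73
tcp_pos: [0.5825, -0.0014, 0.0582]
orientation: [0.695, -0.104, 0.704, 0.104]
contact_force: [-14.7, -5.4, 15.3]
width: 0.0
```

Request:
drive_tool(
  commands=[
    [1,0,0,0.08,0],
    [1,0,0,0.08,0],
  ],
)

```text
t: 16.98
tcp_pos: [0.5875, 0.0003, 0.0587]
orientation: [0.696, -0.104, 0.703, 0.104]
contact_force: [-11.7, -3.4, 15.6]
width: -0.0002
```

Request:
drive_tool(
  commands=[
    [1,0,0,0.08,0],
    [1,0,0,0.08,0],
  ],
)

```text
t: 17.23
tcp_pos: [0.5914, 0.0017, 0.0587]
orientation: [0.695, -0.104, 0.704, 0.104]
contact_force: [-13.7, -3.7, 16.5]
width: 0.0
```

Request:
drive_tool(
  commands=[
    [1,-0.012,0,0.06,0],
    [1,0,0,0.06,0],
  ],
)

```text
t: 17.48
tcp_pos: [0.594, 0.0027, 0.0586]
orientation: [0.694, -0.104, 0.704, 0.104]
contact_force: [-15.0, -5.0, 16.0]
width: -0.0001
```

Request:
drive_tool(
  commands=[
    [1,-0.01,0,0.07,0],
    [1,0,0,0.07,0],
  ],
)

```text
t: 17.73
tcp_pos: [0.597, 0.0037, 0.0586]
orientation: [0.694, -0.104, 0.705, 0.104]
contact_force: [-14.9, -4.6, 15.5]
width: 0.0
```

Request:
drive_tool(
  commands=[
    [1,-0.25,0,0,0],
    [1,-1,0,-0.5,0],
    [1,-1,0,0,0],
    [1,-1,0,0,0],
    [1,0,0,0,0],
    [1,0,0,0,0],
  ],
)

```text
t: 18.48
tcp_pos: [0.5895, 0.0007, 0.1555]
orientation: [0.699, -0.103, 0.7, 0.104]
contact_force: [-0.0, -0.0, -0.0]
width: -0.0
```

```bash
python3 snap.py w5; python3 -c "
import cv2
p=cv2.imread('pics/w5.png');c=p[130:290,180:340];cv2.imwrite('pics/w5c.png',cv2.resize(c,None,fx=3.7,fy=3.7,interpolation=cv2.INTER_CUBIC))"
```

```text
t 18.525
joint_positions [-1.8500e-02  3.9900e-01  1.6445e+00  2.0000e-04  1.1002e+00 -1.8832e+00]
tcp_pos [0.5892 0.0007 0.155 ]
orientation [ 0.6988 -0.1033  0.7002  0.1037]
contact_force [0.0421 0.3093 0.1711]
width -0.0002
```

View pics/w5c.png

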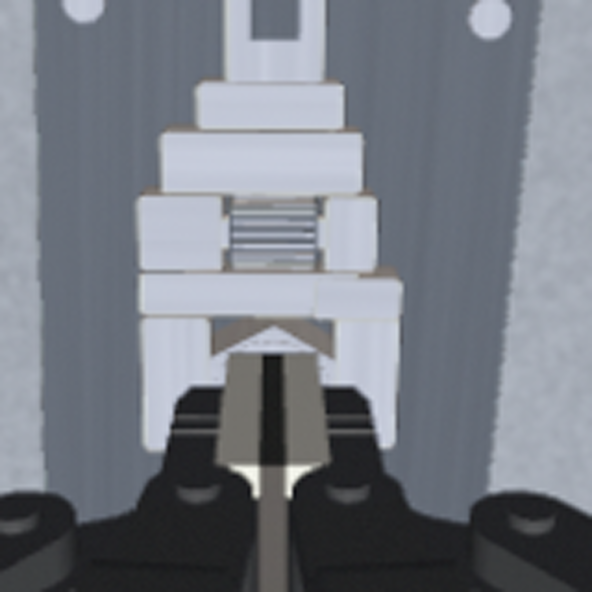

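```bash
python3 - <<'E'
from h import *
import pickle
i=pickle.load(open("pics/w5.pkl","rb"));u=np.array([.9575,.2885]);v=np.array([-.2885,.9575])
for m,x,y,z in [("Lin",211,325,.054),("Rin",334,325,.054),("R out",401,325,.054),("Lout",141,325,.054),("tier2L",163,137,.054),("tier2R",363,137,.054),("worm",275,233,.0585),("wormL",230,233,.0585),("wormR",319,233,.0585),("slotB",275,40,.052),("throat",280,317,.054),("nutcorner",272,328,.058)]:
    P=onz(i,180+x/3.7,130+y/3.7,z)[:2];q=P-[.5891,-.0026];print(m,P.round(4),"wrench mm",(q@u*1e3).round(1)-42,(q@v*1e3).round(1))
E
```

```text
Lin [ 0.6195 -0.006 ] wrench mm -13.899999999999999 -12.0
Rin [0.6104 0.0239] wrench mm -14.0 19.2
R out [0.6054 0.0402] wrench mm -14.0 36.3
Lout [ 0.6246 -0.0231] wrench mm -13.899999999999999 -29.8
tier2L [ 0.5762 -0.0304] wrench mm -62.3 -22.9
tier2R [0.5622 0.0158] wrench mm -62.4 25.3
worm [0.5902 0.0021] wrench mm -39.6 4.1
wormL [ 0.5934 -0.0084] wrench mm -39.5 -6.8
wormR [0.5871 0.0123] wrench mm -39.6 14.8
slotB [ 0.5465 -0.0112] wrench mm -85.3 4.0
throat [0.6123 0.0101] wrench mm -16.1 5.5
nutcorner [0.6142 0.0086] wrench mm -14.7 3.5
```

Request:
drive_tool(
  commands=[
    [1,1,0.03,-0.2,0],
    [1,1,0,0,0],
    [1,0.8,0,0,0],
    [1,0.2,0,0,0],
    [1,0.15,0,0,0],
    [1,0.1,0,0,0],
    [1,0,0,0,0],
    [1,0,0,0.05,0],
  ],
)

```text
t: 19.52
tcp_pos: [0.5854, 0.0001, 0.0594]
orientation: [0.7, -0.104, 0.699, 0.103]
contact_force: [0.5, 0.9, -0.5]
width: 0.0003
```

Request:
drive_tool(
  commands=[
    [1,0,0,0.06,0],
    [1,0,0,0.06,0],
  ],
)

```text
t: 19.77
tcp_pos: [0.5888, 0.0012, 0.0591]
orientation: [0.7, -0.103, 0.699, 0.104]
contact_force: [-0.5, -0.4, 0.8]
width: -0.0002
```

Request:
drive_tool(
  commands=[
    [1,0,0,0.06,0],
  ],
)

```text
t: 19.9
tcp_pos: [0.5891, 0.0014, 0.0589]
orientation: [0.698, -0.104, 0.701, 0.104]
contact_force: [-5.7, -2.7, 5.2]
width: 0.0002
```

Request:
drive_tool(
  commands=[
    [1,0,0,0.06,0],
  ],
)

```text
t: 20.02
tcp_pos: [0.5893, 0.0015, 0.0589]
orientation: [0.697, -0.104, 0.702, 0.104]
contact_force: [-9.0, -3.9, 8.7]
width: -0.0001
```

Request:
drive_tool(
  commands=[
    [1,0,0,0.06,0],
  ],
)

```text
t: 20.15
tcp_pos: [0.5894, 0.0016, 0.0588]
orientation: [0.696, -0.104, 0.703, 0.104]
contact_force: [-12.2, -5.3, 10.8]
width: 0.0004
```

Request:
drive_tool(
  commands=[
    [1,0,0,0.06,0],
  ],
)

```text
t: 20.27
tcp_pos: [0.5898, 0.0018, 0.0588]
orientation: [0.695, -0.104, 0.704, 0.104]
contact_force: [-14.2, -6.6, 11.7]
width: -0.0001
```

Request:
drive_tool(
  commands=[
    [1,0,0,0.06,0],
  ],
)

```text
t: 20.4
tcp_pos: [0.5909, 0.0022, 0.0587]
orientation: [0.694, -0.104, 0.705, 0.104]
contact_force: [-14.3, -6.2, 12.7]
width: 0.0002
```

Request:
drive_tool(
  commands=[
    [1,0,0,0.06,0],
    [1,0,0,0.06,0],
  ],
)

```text
t: 20.65
tcp_pos: [0.5992, 0.0045, 0.0589]
orientation: [0.698, -0.103, 0.701, 0.104]
contact_force: [-1.5, -0.5, 2.1]
width: -0.0002
```

Request:
drive_tool(
  commands=[
    [1,0,0,0.06,0],
    [1,0,0,0.06,0],
  ],
)

```text
t: 20.9
tcp_pos: [0.6049, 0.0061, 0.0588]
orientation: [0.7, -0.103, 0.699, 0.104]
contact_force: [0.3, -0.0, 0.2]
width: -0.0002
```

Request:
drive_tool(
  commands=[
    [1,-0.6,0,0,0],
    [0.5,-1,0,-0.4,0],
    [0,-1,0,-0.5,0],
    [0,-1,0,-0.5,0],
    [0,-1,0,-0.2,0],
    [0,-0.8,0,0,0],
    [0,0,0,0,0],
    [0,0,0,0,0],
  ],
)

```text
t: 21.9
tcp_pos: [0.5578, -0.008, 0.2197]
orientation: [0.699, -0.103, 0.7, 0.104]
contact_force: [0.3, 0.2, -0.5]
width: 0.0857
```

```bash
python3 snap.py w6; python3 -c "
import cv2
p=cv2.imread('pics/w6.png');c=p[150:285,195:315];cv2.imwrite('pics/w6c.png',cv2.resize(c,None,fx=4.4,fy=4.4,interpolation=cv2.INTER_CUBIC));c=p[20:150,190:310];cv2.imwrite('pics/w6d.png',cv2.resize(c,None,fx=4,fy=4,interpolation=cv2.INTER_CUBIC))"
```

```text
t 21.95
joint_positions [-3.4900e-02  3.0150e-01  1.6222e+00  1.0000e-04  1.2204e+00 -1.8997e+00]
tcp_pos [ 0.5576 -0.0079  0.2193]
orientation [ 0.6986 -0.1034  0.7003  0.1038]
contact_force [-0.0779  0.2603 -0.3214]
width 0.0855
```

View pics/w6c.png

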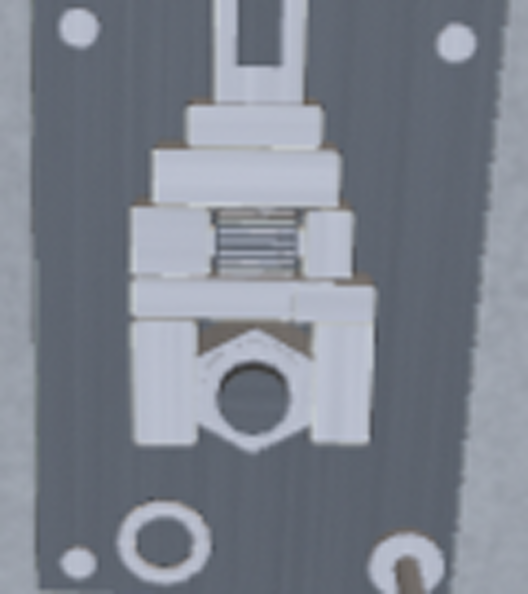

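View pics/w6d.png

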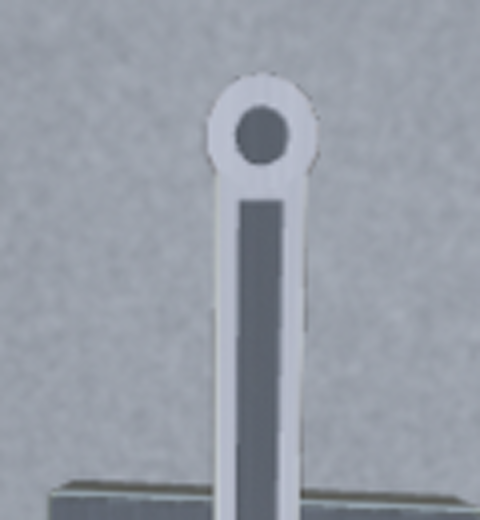

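```bash
python3 - <<'E'
from h import *
import pickle
i=pickle.load(open("pics/w6.pkl","rb"))
P=lambda x,y:(195+x/4.4,150+y/4.4)
Q=lambda x,y:(190+x/4,20+y/4)
r={}
for n,(u,v),z in (("worm",P(258,243),.0585),("stud",P(254,399),.066),("jawLin",P(197,400),.054),("jawRin",P(311,400),.054),("hole",Q(262,135),.052),("slot1",Q(261,205),.052),("slotb",P(259,66),.052),("hL",Q(217,230),.052),("hR",Q(304,230),.052)):
    r[n]=onz(i,u,v,z)[:2];print(n,r[n].round(4))
print("mouth",np.linalg.norm(r["jawLin"]-r["jawRin"]))
for a,b in(("hole","worm"),("hole","stud"),("slot1","slotb"),("worm","stud")):
    q=r[b]-r[a];print(a,b,np.degrees(np.arctan2(q[1],q[0])).round(2),np.linalg.norm(q).round(4))
E
```

```text
worm [0.5903 0.0026]
stud [0.63   0.0135]
jawLin [6.404e-01 2.000e-04]
jawRin [0.6313 0.0304]
hole [ 0.4359 -0.0423]
slot1 [ 0.4518 -0.0377]
slotb [ 0.5463 -0.0105]
hL [ 0.4609 -0.0469]
hR [ 0.4543 -0.0252]
mouth 0.03155604672534264
hole worm 16.21 0.1608
hole stud 16.04 0.202
slot1 slotb 16.06 0.0984
worm stud 15.39 0.0412
```

Request:
drive_tool(
  commands=[
    [1,0.2,-0.5,-0.5,0.008],
    [1,0.5,-0.5,-0.9,0],
    [1,0.8,0,-0.9,0],
    [1,0.9,0,-0.8,0],
    [1,0.8,0,-0.4,0],
    [1,0.3,0,0,0],
    [1,0,0,0,0],
    [1,0,0,0,0],
  ],
)

```text
t: 22.95
tcp_pos: [0.467, -0.0664, 0.1165]
orientation: [0.701, -0.099, 0.699, 0.099]
contact_force: [0.0, -0.2, -0.7]
width: -0.0
```

```bash
python3 snap.py w7
```

```text
t 23.0
joint_positions [-1.6540e-01  2.6890e-01  1.9631e+00  1.0000e-04  9.0760e-01 -2.0177e+00]
tcp_pos [ 0.467  -0.0663  0.1166]
orientation [ 0.7008 -0.0994  0.6994  0.099 ]
contact_force [-0.5199 -0.2771  1.1714]
width 0.0001
```

View pics/w7.png

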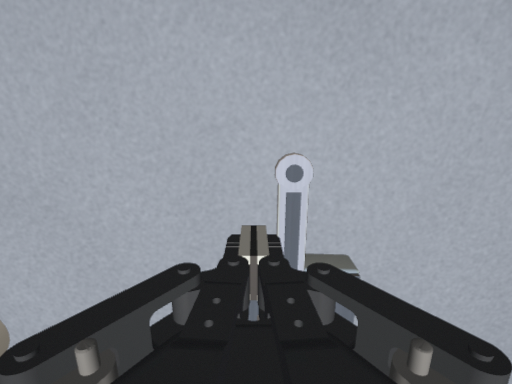

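Request:
drive_tool(
  commands=[
    [1,0.8,0,0,0],
    [1,0.9,0,0,0],
    [1,0.6,0,0,0],
    [1,0.15,0,0,0],
    [1,0,0,0,0],
  ],
)

```text
t: 23.62
tcp_pos: [0.4665, -0.0661, 0.0428]
orientation: [0.7, -0.099, 0.7, 0.099]
contact_force: [0.4, -0.4, 1.1]
width: 0.0001
```

Request:
drive_tool(
  commands=[
    [1,0,0.1,0,0],
    [1,0,0.1,0,0],
    [1,0,0,0,0],
  ],
)

```text
t: 24.0
tcp_pos: [0.4643, -0.0602, 0.0428]
orientation: [0.7, -0.099, 0.7, 0.099]
contact_force: [0.2, -0.2, -0.5]
width: 0.0004
```

Request:
drive_tool(
  commands=[
    [1,0,0.07,0,0],
    [1,0,0.06,0,0],
    [1,0,0,0,0],
  ],
)

```text
t: 24.38
tcp_pos: [0.4632, -0.0568, 0.0425]
orientation: [0.7, -0.099, 0.7, 0.099]
contact_force: [-0.5, -2.9, 1.4]
width: 0.0001
```

Request:
drive_tool(
  commands=[
    [1,0,0.1,-0.01,0.011],
    [1,0,0.2,-0.02,0.022],
    [1,0,0.2,-0.02,0.022],
    [1,0,0.2,-0.02,0.022],
  ],
)

```text
t: 24.88
tcp_pos: [0.4562, -0.0365, 0.0424]
orientation: [0.705, -0.056, 0.705, 0.056]
contact_force: [0.9, -3.4, 1.3]
width: -0.0
```

Request:
drive_tool(
  commands=[
    [1,0,0.2,-0.02,0.022],
    [1,0,0.2,-0.02,0.022],
    [1,0,0.2,-0.02,0.022],
    [1,0,0.2,-0.02,0.022],
  ],
)

```text
t: 25.38
tcp_pos: [0.4511, -0.0129, 0.0424]
orientation: [0.707, -0.007, 0.707, 0.007]
contact_force: [-0.3, -3.6, 3.1]
width: -0.0003
```

Request:
drive_tool(
  commands=[
    [1,0,0.2,-0.02,0.022],
    [1,0,0.2,-0.02,0.022],
    [1,0,0.2,-0.02,0.022],
  ],
)

```text
t: 25.75
tcp_pos: [0.4494, 0.0051, 0.0424]
orientation: [0.706, 0.029, 0.707, -0.029]
contact_force: [-0.2, -3.9, 2.2]
width: -0.0001
```

Request:
drive_tool(
  commands=[
    [1,0,0.15,-0.016,0.017],
    [1,0,0.15,-0.016,0.017],
    [1,0,0.15,-0.016,0.017],
    [1,0,0,0,0],
  ],
)

```text
t: 26.25
tcp_pos: [0.4494, 0.0189, 0.0423]
orientation: [0.705, 0.057, 0.705, -0.057]
contact_force: [-1.0, -0.8, 0.8]
width: 0.0001
```

Request:
drive_tool(
  commands=[
    [1,0,0.15,-0.016,0.017],
    [1,0,0.15,-0.016,0.017],
    [1,0,0.1,-0.01,0.011],
    [1,0,0,0,0],
  ],
)

```text
t: 26.75
tcp_pos: [0.4505, 0.0309, 0.0422]
orientation: [0.702, 0.082, 0.702, -0.082]
contact_force: [-1.0, -1.2, -0.0]
width: 0.0003
```

```bash
python3 snap.py w8; python3 - <<'E'
from h import *
p,d=capture("top");cv2.imwrite("pics/t8.png",p[:,:,::-1])
c=cv2.resize(p[75:215,205:295,::-1],None,fx=4.2,fy=4.2,interpolation=cv2.INTER_CUBIC);cv2.imwrite("pics/t8c.png",c)
E
```

```text
t 26.8
joint_positions [ 4.2400e-02  3.4980e-01  2.0939e+00  8.0000e-04  6.9780e-01 -1.2964e+00]
tcp_pos [0.4506 0.0308 0.0423]
orientation [ 0.7023  0.0822  0.7023 -0.0818]
contact_force [-0.344   0.0388  0.6977]
width 0.0002
```

View pics/w8.png

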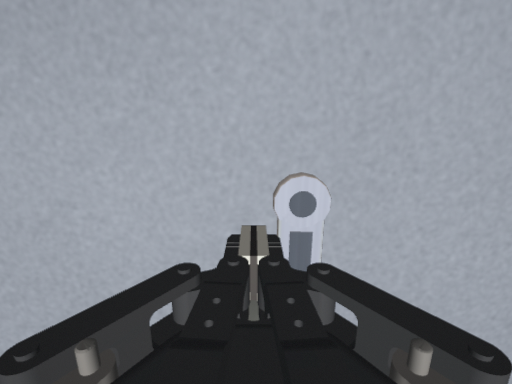

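Request:
drive_tool(
  commands=[
    [1,0,0.1,-0.01,0.01],
    [1,0,0.1,-0.01,0.01],
    [1,0,0.1,-0.01,0.01],
    [1,0,0,0,0],
  ],
)

```text
t: 27.35
tcp_pos: [0.452, 0.0398, 0.0423]
orientation: [0.7, 0.099, 0.7, -0.098]
contact_force: [-0.1, 0.0, 0.1]
width: -0.0004
```

Request:
drive_tool(
  commands=[
    [1,0,0.05,-0.005,0.005],
    [1,0,0.05,-0.005,0.005],
    [1,0,0,0,0],
  ],
)

```text
t: 27.72
tcp_pos: [0.4524, 0.0425, 0.0424]
orientation: [0.699, 0.104, 0.699, -0.104]
contact_force: [-0.9, -1.0, -0.1]
width: 0.0002
```

Request:
drive_tool(
  commands=[
    [1,0,0.05,-0.005,0.005],
    [1,0,0.05,-0.005,0.005],
    [1,0,0,0,0],
  ],
)

```text
t: 28.1
tcp_pos: [0.453, 0.0455, 0.0423]
orientation: [0.699, 0.11, 0.699, -0.109]
contact_force: [-1.3, -1.2, 0.3]
width: 0.0003
```

Request:
drive_tool(
  commands=[
    [1,0,0.05,-0.005,0.005],
    [1,0,0.05,-0.005,0.005],
    [1,0,0,0,0],
  ],
)

```text
t: 28.48
tcp_pos: [0.4537, 0.0485, 0.0423]
orientation: [0.698, 0.115, 0.698, -0.115]
contact_force: [-0.2, -1.0, 0.2]
width: -0.0001
```

Request:
drive_tool(
  commands=[
    [1,0,0.05,-0.005,0.005],
    [1,0,0.05,-0.005,0.005],
    [1,0,0,0,0],
  ],
)

```text
t: 28.85
tcp_pos: [0.4543, 0.0512, 0.0423]
orientation: [0.697, 0.12, 0.697, -0.12]
contact_force: [-1.6, -3.7, 0.7]
width: 0.0001
```

Request:
drive_tool(
  commands=[
    [1,0,0.04,-0.004,0.004],
    [1,0,0.04,-0.004,0.004],
    [1,0,0,0,0],
  ],
)

```text
t: 29.22
tcp_pos: [0.4548, 0.0535, 0.0423]
orientation: [0.696, 0.125, 0.696, -0.125]
contact_force: [-1.7, -4.8, 1.2]
width: 0.0
```

Request:
drive_tool(
  commands=[
    [1,0,0,0,0],
    [1,0,0,0,0],
  ],
)

```text
t: 29.48
tcp_pos: [0.4548, 0.0535, 0.0423]
orientation: [0.696, 0.125, 0.696, -0.125]
contact_force: [-2.7, -3.9, -0.2]
width: -0.0002
```

```bash
python3 snap.py w9; python3 - <<'E'
from h import *
p,d=capture("top");cv2.imwrite("pics/t9.png",p[:,:,::-1])
c=cv2.resize(p[75:215,205:295,::-1],None,fx=4.2,fy=4.2,interpolation=cv2.INTER_CUBIC);cv2.imwrite("pics/t9c.png",c)
for k in range(4): 
    print(get_obs()["contact_force"].round(2)); capture("top")
p,d=capture("scene");cv2.imwrite("pics/s9.png",cv2.resize(p[175:255,180:265,::-1],None,fx=7,fy=7,interpolation=cv2.INTER_CUBIC))
E
```

```text
t 29.525
joint_positions [ 0.092   0.3575  2.0798  0.      0.7047 -1.1239]
tcp_pos [0.4548 0.0535 0.0423]
orientation [ 0.6959  0.1248  0.6961 -0.1249]
contact_force [-2.2082 -4.0037 -0.1993]
width 0.0002
[-2.19 -4.61 -0.38]
[-2.   -5.05  1.06]
[-1.9  -4.53 -0.32]
[-1.14 -4.91  0.41]
```

View pics/t9c.png

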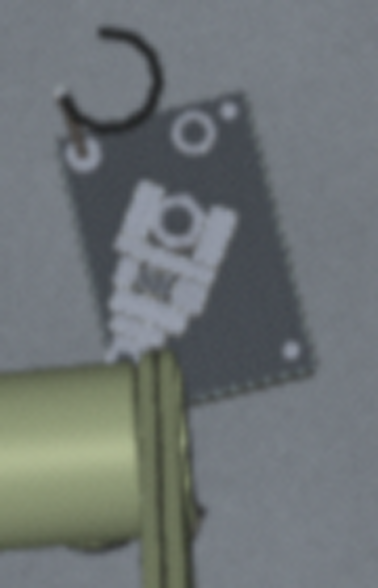

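View pics/s9.png

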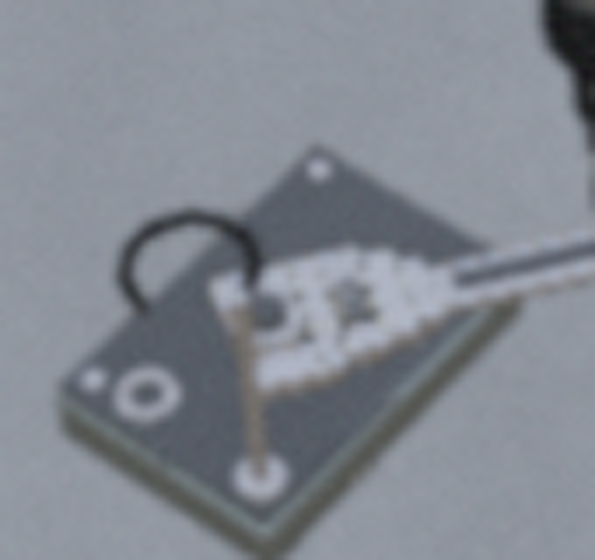

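Request:
drive_tool(
  commands=[
    [1,0,-0.1,0,0],
    [1,0,-0.3,0,0],
    [1,-0.6,0,0,0],
    [1,-1,0,0,0],
    [0.5,-1,0.4,0.6,0],
    [0,-1,0.7,1,0],
    [0,-1,0,1,0],
    [0,-1,0,0.8,0],
    [0,-0.3,0,0.2,0],
    [0,0,0,0,0],
    [0,0,0,0,0],
  ],
)

```text
t: 31.2
tcp_pos: [0.5619, 0.0359, 0.2179]
orientation: [0.695, 0.125, 0.697, -0.125]
contact_force: [-1.3, -0.2, -0.3]
width: 0.0851
```

```bash
python3 snap.py w10; python3 -c "
import cv2
p=cv2.imread('pics/w10.png');c=p[150:285,195:315];cv2.imwrite('pics/w10c.png',cv2.resize(c,None,fx=4.4,fy=4.4,interpolation=cv2.INTER_CUBIC))"
```

```text
t 31.25
joint_positions [ 4.3200e-02  3.1130e-01  1.6114e+00  3.0000e-04  1.2220e+00 -1.1730e+00]
tcp_pos [0.562  0.0359 0.218 ]
orientation [ 0.6949  0.1246  0.6971 -0.1249]
contact_force [-0.0051 -0.1174  0.8294]
width 0.0853
```

View pics/w10.png

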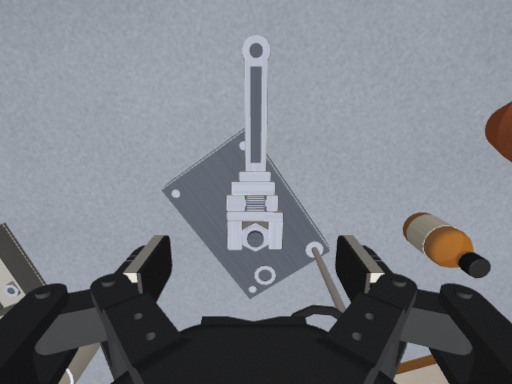

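View pics/w10c.png

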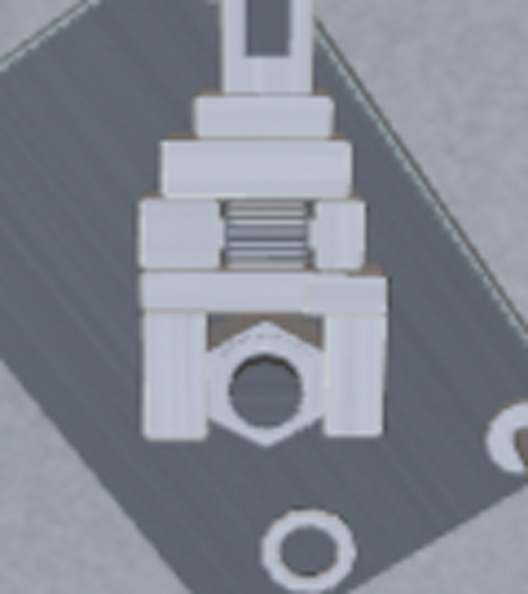

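```bash
python3 - <<'E'
from h import *
import pickle
from numpy.linalg import norm
P=lambda x,y:(195+x/4.4,150+y/4.4)
for n,pts in (("w6",dict(Lin=(197,335),Rin=(312,335),Lo=(132,335),Ro=(374,335))),("w10",dict(Lin=(207,330),Rin=(324,330),Lo=(143,330),Ro=(386,330)))):
    i=pickle.load(open(f"pics/{n}.pkl","rb"));r={k:onz(i,*P(*q),.054)[:2] for k,q in pts.items()}
    print(n,"in",norm(r["Lin"]-r["Rin"]),"out",norm(r["Lo"]-r["Ro"]))
    p=cv2.imread(f"pics/{n}.png");f=4.4
    # subpixel edge profile across jaws
    g=cv2.cvtColor(p,cv2.COLOR_BGR2GRAY).astype(int)
    for y in (228,232): print(y,g[y,222:288].tolist())
i=pickle.load(open("pics/w10.pkl","rb"))
h=onz(i,256.5,50,.052);a=onz(i,256,67,.052);b=onz(i,256.2,163,.052);s=onz(i,*P(265,390),.066);w=onz(i,*P(265,234),.0585)
for A,B in((h,w),(a,b),(h,s)):q=B-A;print(np.degrees(np.arctan2(q[1],q[0])).round(2),norm(q).round(4))
print(s,h)
# stand yaw from w6 bolts and w10
E
```

```text
w6 in 0.03133836885251432 out 0.06594680951083874
228 [100, 103, 139, 186, 187, 188, 189, 190, 191, 188, 187, 190, 188, 185, 189, 190, 188, 167, 100, 101, 102, 100, 115, 156, 181, 186, 181, 169, 186, 185, 187, 187, 183, 178, 183, 172, 171, 170, 125, 109, 108, 110, 108, 134, 181, 193, 193, 191, 189, 186, 186, 189, 191, 191, 189, 191, 195, 184, 96, 97, 95, 96, 97, 100, 100, 99]
232 [98, 101, 126, 171, 186, 187, 188, 190, 191, 189, 189, 189, 188, 187, 189, 190, 188, 185, 185, 182, 171, 172, 184, 187, 187, 184, 162, 139, 119, 104, 95, 99, 113, 139, 166, 173, 187, 185, 184, 182, 179, 188, 184, 182, 186, 192, 193, 191, 188, 186, 187, 189, 191, 190, 189, 191, 193, 181, 100, 98, 96, 97, 98, 100, 101, 98]
w10 in 0.031652785890015085 out 0.0657404852198294
228 [104, 105, 104, 104, 101, 137, 187, 188, 189, 191, 193, 192, 189, 191, 190, 187, 188, 191, 191, 174, 104, 107, 120, 157, 177, 168, 177, 184, 187, 190, 189, 188, 191, 192, 190, 189, 188, 189, 186, 182, 173, 173, 176, 156, 123, 107, 149, 198, 194, 194, 191, 189, 187, 188, 191, 193, 191, 190, 193, 187, 157, 99, 99, 99, 100, 100]
232 [101, 100, 101, 104, 100, 135, 187, 188, 189, 191, 192, 192, 189, 190, 192, 188, 189, 191, 191, 189, 188, 188, 187, 188, 187, 187, 183, 152, 85, 57, 60, 68, 81, 87, 77, 65, 60, 64, 104, 159, 187, 188, 190, 190, 187, 188, 192, 200, 194, 194, 191, 188, 187, 188, 191, 193, 192, 191, 194, 183, 144, 100, 99, 99, 98, 99]
-20.66 0.161
-20.02 0.0996
-20.58 0.2021
[0.62983981 0.0141189  0.066     ] [0.44105544 0.08500852 0.052     ]
```

```bash
python3 - <<'E'
from h import *
import pickle
i=pickle.load(open("pics/w6.pkl","rb"))
P=lambda x,y:(195+x/4.4,150+y/4.4)
a=onz(i,*P(78,28),.043);b=onz(i,*P(78,563),.043);c=onz(i,*P(455,43),.043)
print(np.degrees(np.arctan2(*(b-a)[1::-1])),np.degrees(np.arctan2(*(c-a)[1::-1]))-90,np.linalg.norm(b-a),np.linalg.norm(c-a))
i=pickle.load(open("pics/w10.pkl","rb"))
a=onz(i,243,146,.043);b=onz(i,175.5,194,.043);c=onz(i,252,290,.043);print(np.degrees(np.arctan2(*(a-b)[1::-1])),np.degrees(np.arctan2(*(c-b)[1::-1])))
E
```

```text
14.600785402288516 14.577410209413372 0.16024071303861873 0.0993894962243793
104.72127066147397 14.326665178422216
```

```bash
python3 - <<'E'
from bench import *
print(get_obs()["contact_force"].round(2)); print(hand_in())
E
```

```text
[-0.01 -0.12  0.83]
the job is handed in; nothing more can be done
None
```

I rolled the worm until the jaws were snug on the nut, then turned the nut clockwise to its stop. I handed the job in at about 31 s, with the gripper open and clear of everything.

**Closing the jaws:** It took five closing strokes. The mouth went from about 39 mm to about 31.5 mm as measured in the images; a snug fit is 32 mm. On a sixth stroke the worm did not roll and the finger slipped off, which confirmed the fit.

Pressing was mostly 8–13 N. At times it rose to about 16.5 N, over the advised 13 N but well under the 30 N damage limit.

**Turning the nut:** I pushed at handle_grip with the closed fingers, and the wrench turned about 36.5° clockwise, from 16° to −20.5°. The push then held steady at about 5 N, well above the 1.2 N that turning needs, so the nut was against its stop. That is under the 6 N that would force the jaws open.

**Last checks:**
- **Nut angle:** The wrench ended about 35° (0.61 rad) from the stand's axis, against the stop at 0.60. That matches within measuring error, assuming the nut's zero lines up with the stand.
- **Wrench:** It lies on the nut with both jaws against the flats. The mouth width was unchanged within about 0.3 mm.
- **Other items:** The washer looked undisturbed in the last wrist image. I did not measure the other loose items, but no move went near them.

None of the checks failed. The one disagreement is that the image readings of the mouth run about 0.4–0.7 mm under the true 32 mm, which I put down to edge blur.

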